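Unstack the radio spares onto their rests

ROBOT

A 6-joint arm with a two-finger parallel gripper is mounted at the origin on the work surface. World frame = base frame: x ahead of the robot, y to its left, z up, the work surface at z = 0. Lengths are in m, angles in degrees, forces in N, time in s.
With the tool pointing down it reaches from about 0.4 to 0.825 m from the base axis. Payload 7 kg.
Tool frame: the origin (TCP) lies on the centre line of the jaws, within the pads' length; the fingertips stand 11 mm ahead of it and the grasp point (between the pads) lies 8 mm behind it; z points along the fingers, y is the line along which they close (so a half turn about z gives the same grasp; the last joint's range is limited). The gripper opens to 88 mm and grips with 3 to 60 N. Pads are 19 mm wide; open, the fingers measure 130 mm over their backs; the gripper's body (78 mm by 193 mm) begins 47 mm behind the grasp point.
Start: joints at [79.819, 20.546, 0.682, 0, -70.136, -16.507], TCP at [0.303, 0.603, 0.238] pointing down, gripper open.
Joint ranges: [-176.03, 176.03], [-82.01, 121.73], [-58.28, 71.71], [-173.87, 95.51], [-174.79, -0.11], [-173.66, 173.66]. Speed limits (degrees/s): [136.94, 136.94, 172.46, 180, 180, 180].

INTERFACE

Orientations are given as [roll, pitch, yaw] about the fixed x, y, z axes, in that order (R = Rz(yaw) Ry(pitch) Rx(roll)).
In Python, from plant import r, capture, camera_model, job gives the robot as it stands.
- The arm moves only by the tool drive_tool, never from a script. Its argument "increments" is a list that holds one entry, the list of rows, each a list of 5 numbers: the gripper's target within -1 to 1 (fully open at 1, half-way at 0, shut at -1), then the shift along the tool's x, y, z scaled (see below), then the turn about the tool's z scaled (see below). In form: [[[gripper, tx, ty, tz, roll], ...]]. A call has 1 to 5 rows; each row is the pose to reach, as a shift and turn from the pose commanded when the call began, along the tool's axes at that moment, turning the shorter way round; what a row does not reach only later rows make up. The controller multiplies each number of a shift by 120 mm and each number of a turn by 360 degrees. A row lasts 1/8 s, in which the tool goes at most 62.5 mm and 10.7 degrees, less where a joint would pass 70% of its speed; a pose out of reach is approached as far as the arm can. A call with a number of a shift or a turn outside -1 to 1 is refused whole. A call with a gripper value outside its range is refused whole. The fingers move at their own pace and stop on an object; "squeeze" is the grip in N (left out, the last holds). Time passes only in rows, so rows that repeat a pose let the fingers close. It gives the time, the measured TCP pose, the force, the opening and the grip force at its end, in the units of the state.
- r.get_state(): the state, without advancing time (a new reading comes with each control period).
- capture(name): name is "scene" or "top" or "wrist"; returns the picture (480x640x3 uint8, red, green, blue); there is no depth.
- camera_model(name): a dict with "camera_matrix" (3x3 intrinsics, pixels), "rvec" (rotation vector, rad) and "tvec" (3), from world to camera coordinates, as OpenCV has them. Camera axes: x right, y down, z forward; pixel columns grow to the right and rows downward; lengths in m; the calibration is good to about 2 mm. A picture is of the moment at which its call begins: read the wrist's pose just before it. camera_model takes no time and is no camera call; for the wrist camera it gives the pose at the moment of the call.
- job.close_job(): hands the job in; it is judged then, once.
The state is a dict: "time_s": time; "joints": joint angles; "qd": joint speeds; "joint_torque": joint torques, N m; "tcp_pos": TCP position; "eef_rot": TCP orientation; "contact_force": force on the tool from outside, world axes, zero at the start; "moment": the same for the moment, N m; "gripper_width": finger opening in m; "gripper_force": force on a finger pad.
Only numpy, scipy, OpenCV 4.12 (cv2) and the standard library are available. Lean on these libraries where they do the work, as an engineer would, in place of code of your own. Each camera call takes 0.05 s, during which the arm holds its last target. There are 200 camera calls.

TASK

The radio spares have been piled into one stack. Take it apart from the top down, one piece at a time, and put each flat inside the rim of its own rest: the amber valve upright in the small white round saucer, the copper coil upright in the dark wooden round rest, the red-brown capacitor block square in the green tray, and the grey meter case square in the larger blue tray. Put the glass valve down gently without dropping it, and leave the standing brass plug and the loose black knob where they are.

Things in the scene. Friction and masses are not known exactly. Their poses are not given: they have to be found in the camera images.
- valve_mid (a point): Radio valve standing on its base, top of the stack: black base 30 mm across and 26 mm high, amber glass bulb 34 mm across above it (widest from 34 to 66 mm up), tapering to the tip, 85 mm tall in all. Point on its axis, half-way up (42.5 mm above its underside); z is up along the axis.
- coil_mid (a point): Copper coil former, an upright ribbed cylinder 54 mm across and 50 mm tall, under the valve. Point at its centre, 25 mm above its underside; z is up along the axis.
- block_mid (a point): Red-brown bakelite capacitor block, under the coil: 80 mm along its x, 60 mm along its y, 50 mm tall. Point at its centre, 25 mm above its underside.
- case_mid (a point): Grey steel meter case with a white dial on one short end, bottom of the stack, on the table: 110 mm along its x, 68 mm along its y, 56 mm tall. Point at its centre, 28 mm above its underside. It weighs up to 0.9 kg.
- valve_rest: Small white round saucer for the valve, 50 mm across inside, 60 mm outside. Fixed to the table; origin at the centre of its underside, z up. Floor 3 mm thick, rim rising to 7 mm above the table. 
- coil_rest: Dark wooden round rest for the coil, 74 mm across inside, 84 mm outside. Fixed to the table; origin at the centre of its underside, z up. Floor 3 mm thick, rim rising to 7 mm above the table. 
- block_rest: Green rectangular tray for the capacitor block, inside 100 mm along its x and 80 mm along its y, 110 by 90 mm outside; the block's long side goes along its x, either way round. Fixed to the table; origin at the centre of its underside, z up. Floor 3 mm thick, rim rising to 7 mm above the table. 
- case_rest: Blue rectangular tray for the meter case, inside 130 mm along its x and 88 mm along its y, 140 by 98 mm outside; the case's long side goes along its x, either way round. Fixed to the table; origin at the centre of its underside, z up. Floor 3 mm thick, rim rising to 7 mm above the table. 
- plug_mid (a point): Bystander: brass plug standing on the table, 26 mm across, 40 mm tall. Point at its centre, 20 mm up.
- knob2_mid (a point): Bystander: loose black ribbed knob lying on the table, 45 mm across, 22 mm tall. Point at its centre, 11 mm up.
Not all that is in view belongs to the job. Leave any pink or turquoise look-alike of the part that bears valve_mid alone.

How it is judged:
By the outcome, as a careful person would: the job done as asked, in the order asked, and still so for the second after the job is handed in, with the robot touching nothing.
It also fails if it takes over 102 s, if anything falls off the work surface, if the arm or the gripper's body presses on something with over 40 N, if the wrist force passes 120 N, or if a joint passes its speed limit or range.

## Working session

There is one attempt and no reset: what is moved stays moved. The work goes in short steps, Python scripts to look and compute and a tool call to move; the robot and the scene stay as the last step left them, time stands still between calls to the robot, and variables do not carry over. Pictures are saved under pics/ and viewed, at most 14 in all, crops included, and the job is handed in when it is done.

Besides the shell and the picture viewer there is one more tool, called by a JSON object that holds its "api" and its "payload", one argument or row to a line. drive_tool: Moves the arm, as the interface text tells. Its arguments: {"type":"object","properties":{"increments":{"type":"array"},"squeeze":{"type":"number"}},"required":["increments"]}

```bash
ls; mkdir -p pics; python3 - <<'E'
from plant import r,capture,camera_model
import cv2
print(r.get_state())
for n in("scene","top"):
    cv2.imwrite(f"pics/{n}0.png",cv2.cvtColor(capture(n),cv2.COLOR_RGB2BGR)); print(n,camera_model(n))
E
```

```text
pics
{'time_s': 0.0, 'joints': array([ 7.98184618e+01,  2.05910548e+01,  6.34562400e-01, -1.98411910e-02,
       -7.01367207e+01, -1.65074287e+01]), 'qd': array([-0.08271037, -0.00275875, -0.06033826, -0.01097635,  0.04298296,
       -0.09048909]), 'joint_torque': array([ 1.01264664e-03, -5.82710230e+01,  2.93047392e+01,  6.99697226e+00,
        6.80483630e-03, -1.60551522e-04]), 'tcp_pos': array([0.30298148, 0.60265493, 0.23663384]), 'eef_rot': array([ 1.79905329e+02, -8.60475904e-03, -2.66957166e+01]), 'contact_force': array([-0.1140731 ,  0.56919158,  1.28944501]), 'moment': array([-0.03787948,  0.00908137, -0.03498778]), 'gripper_force': 0.0, 'gripper_width': 0.08779696416116954}
scene {'camera_matrix': array([[584.34139051,   0.        , 323.69652826],
       [  0.        , 584.34139051, 225.25777684],
       [  0.        ,   0.        ,   1.        ]]), 'rvec': array([ 2.13566023,  0.62133239, -0.3030425 ]), 'tvec': array([-0.45025533, -0.08634301,  1.43063617])}
top {'camera_matrix': array([[615.04881403,   0.        , 310.89135358],
       [  0.        , 615.04881403, 236.13877951],
       [  0.        ,   0.        ,   1.        ]]), 'rvec': array([ 2.12175712, -2.09966703,  0.19438637]), 'tvec': array([-0.02132536,  0.57620835,  1.26069862])}
```

View pics/scene0.png

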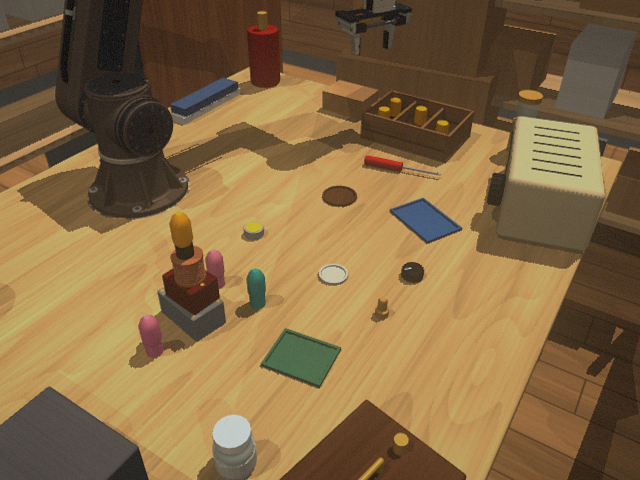

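View pics/top0.png

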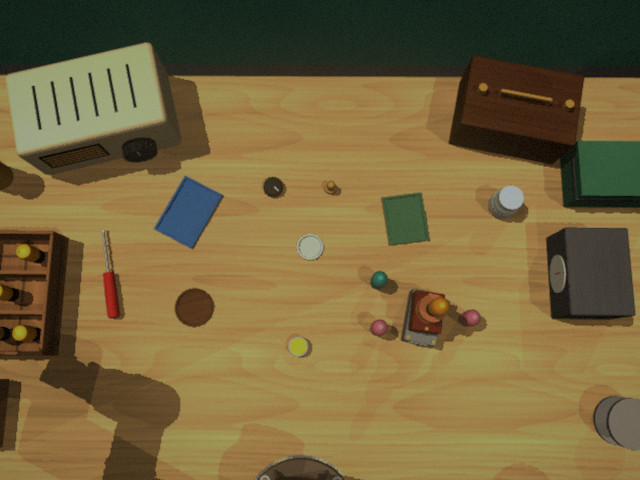

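The top view shows the stack at about (430,310). Its amber valve (439,307) is the only amber one. The pink look-alikes are at (380,328) and (471,318), and the turquoise one at (379,280). I'll confirm with enlarged crops.

```bash
cat > h.py <<'E'
import numpy as np, cv2
from plant import r,capture,camera_model
def px2w(cm,uv,z):
    K=cm["camera_matrix"];R=cv2.Rodrigues(np.array(cm["rvec"]))[0];t=np.array(cm["tvec"]).ravel()
    o=-R.T@t;d=R.T@np.linalg.inv(K)@np.array([uv[0],uv[1],1.]);return (o+d*(z-o[2])/d[2])[:2]
def w2px(cm,P):
    return cv2.projectPoints(np.float64(P).reshape(-1,3),np.array(cm["rvec"]),np.array(cm["tvec"]),cm["camera_matrix"],None)[0].reshape(-1,2)
def crop(im,x0,y0,x1,y1,s,name):
    cv2.imwrite("pics/"+name,cv2.resize(im[y0:y1,x0:x1],None,fx=s,fy=s,interpolation=cv2.INTER_CUBIC))
E
python3 - <<'E'
from h import *
t=cv2.imread("pics/top0.png");s=cv2.imread("pics/scene0.png")
a=cv2.resize(t[260:360,360:490],None,fx=6,fy=6,interpolation=cv2.INTER_CUBIC);cv2.imwrite("pics/topstack.png",a)
crop(s,130,200,280,360,3.75,"scstack.png")
crop(t,150,170,440,350,2.75,"toprests.png")
E
```

```text
(no output)
```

View pics/topstack.png

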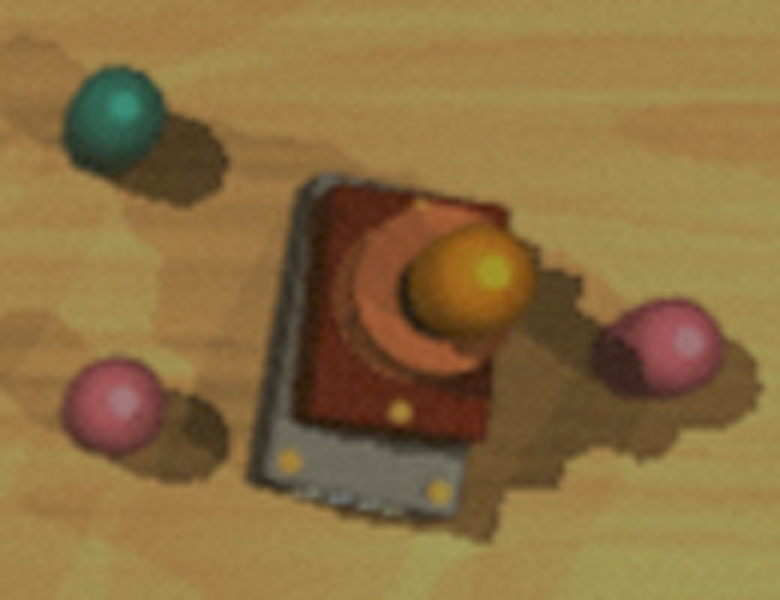

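View pics/scstack.png

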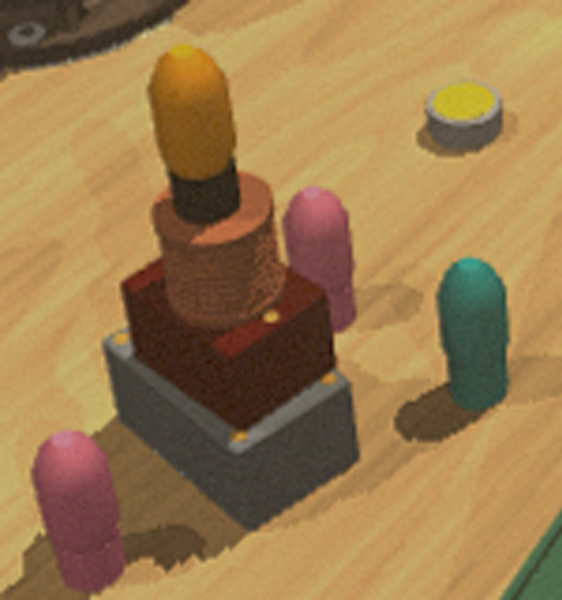

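View pics/toprests.png

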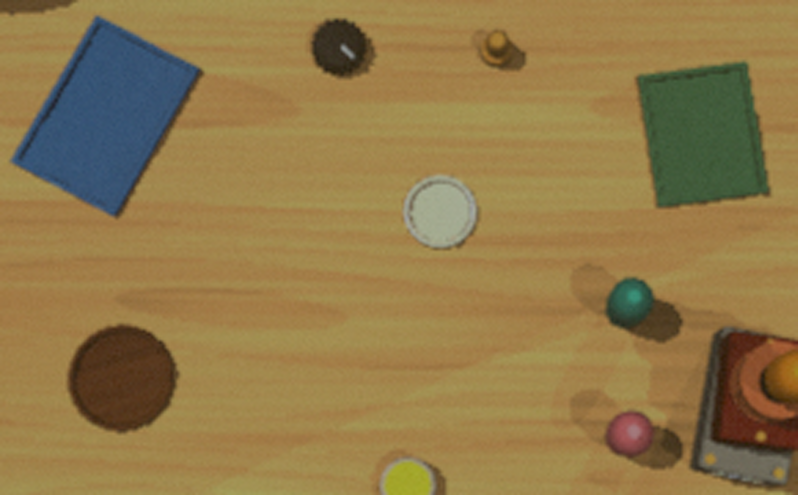

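The stack crop confirms it: the amber valve with black base stands on the coil, so it is the one meant. The three look-alikes stand beside the stack, and the rests are at the crop corners and centres I read off here.

```bash
python3 - <<'E'
from h import *
np.set_printoptions(precision=4,suppress=True)
cm=camera_model("top");cs=camera_model("scene")
A=lambda p:[360+(p[0]+.5)/6-.5,260+(p[1]+.5)/6-.5]
B=lambda p:[150+(p[0]+.5)/2.75-.5,170+(p[1]+.5)/2.75-.5]
S=lambda p:[130+(p[0]+.5)/3.75-.5,200+(p[1]+.5)/3.75-.5]
print("coil top",px2w(cm,A((442,289)),.156))
for n,z,ps in(("block",.106,[(330,185),(510,208),(482,440),(297,418)]),("case",.056,[(322,175),(262,478),(455,517)])):
    w=np.array([px2w(cm,A(p),z) for p in ps]);print(n,w.tolist(),w.mean(0));d=np.diff(w,axis=0);print(np.linalg.norm(d,axis=1),np.degrees(np.arctan2(d[:,1],d[:,0])))
print("valve bulb",px2w(cm,A((468,280)),.212),"tip scene",px2w(cs,S((185,47)),.241),"coil top scene",px2w(cs,S((213,206)),.156))
print("block scene", [px2w(cs,S(p),.106) for p in((122,286),(240,358),(330,296))],"case",[px2w(cs,S(p),.056) for p in((105,340),(237,450),(350,382))])
for n,ps in(("blue",[(98,17),(202,71),(117,216),(12,161)]),("green",[(637,77),(746,63),(769,192),(657,207)])):
    w=np.array([px2w(cm,B(p),.007) for p in ps]);print(n,w.tolist(),w.mean(0));d=np.diff(w,axis=0);print(np.linalg.norm(d,axis=1),np.degrees(np.arctan2(d[:,1],d[:,0])))
print("white",px2w(cm,B((441,212)),.007),"wood",px2w(cm,B((123,378)),.007),"knob",px2w(cm,B((340,47)),.022),"plug",px2w(cm,B((496,42)),.04))
print("teal",px2w(cm,A((115,120)),.05),"pinkL",px2w(cm,A((114,406)),.05),"pinkR",px2w(cm,A((665,346)),.05))
print(camera_model("wrist"))
E
```

```text
coil top [ 0.4179 -0.2545]
block [[0.4566183695230042, -0.22697094994599218], [0.44948900472309716, -0.28719183528729497], [0.3722287526482343, -0.27553642907086273], [0.37878015219037653, -0.21435732940012966]] [ 0.4143 -0.251 ]
[0.0606 0.0781 0.0615] [-96.7516 171.4211  83.8877]
case [[0.4657137331694124, -0.23194274067855994], [0.36062245409362015, -0.20909107842707667], [0.3481283923957011, -0.27514853507105286]] [ 0.3915 -0.2387]
[0.1075 0.0672] [ 167.7322 -100.7104]
valve bulb [ 0.416  -0.2522] tip scene [ 0.4136 -0.2518] coil top scene [ 0.4169 -0.2541]
block scene [array([ 0.3742, -0.2787]), array([ 0.4533, -0.2855]), array([ 0.4599, -0.2319])] case [array([ 0.3483, -0.2749]), array([ 0.4524, -0.2955]), array([ 0.4669, -0.2333])]
blue [[0.7238309450569471, 0.2730880400098519], [0.6783330361337232, 0.18495537328473102], [0.5566520607763091, 0.24896356812331957], [0.6013307268827333, 0.3369665470443255]] [0.64  0.261]
[0.0992 0.1375 0.0987] [-117.3047  152.2542   63.0833]
green [[0.676175313716063, -0.1719694806121087], [0.6887539880766228, -0.26123478073433315], [0.5812508967889549, -0.2772234767833788], [0.5681079679077229, -0.1868993850996623]] [ 0.6286 -0.2243]
[0.0901 0.1087 0.0913] [ -81.9791 -171.5405   98.2789]
white [ 0.5624 -0.0129] wood [0.4262 0.2377] knob [0.6954 0.0707] plug [ 0.6954 -0.0559]
teal [ 0.4852 -0.1602] pinkL [ 0.385  -0.1589] pinkR [ 0.4078 -0.3509]
{'camera_matrix': array([[427.1356,   0.    , 318.4324],
       [  0.    , 427.1356, 241.9852],
       [  0.    ,   0.    ,   1.    ]]), 'rvec': array([-1.5499,  2.5136,  0.392 ]), 'tvec': array([ 0.6742, -0.0387,  0.3918])}
```

{"api": "drive_tool", "payload": {
  "increments": [
    [[1,0.28,0.26,-0.28,-0.025],[1,0.57,0.52,-0.55,-0.05],[1,0.86,0.78,-0.83,-0.0742],[1,0.86,0.78,-0.83,-0.0742]]
  ]
}}

```text
time_s: 0.6
tcp_pos: [0.3549, 0.4715, 0.3411]
eef_rot: [-179.7, -0.2, 0.0]
contact_force: [0.1, 0.4, -0.5]
gripper_width: 0.0873
gripper_force: 0.0
```

{"api": "drive_tool", "payload": {
  "increments": [
    [[1,0.45,0.5,0,0],[1,0.9,1,0,0],[1,0.9,1,0,0]]
  ]
}}

```text
time_s: 0.98
tcp_pos: [0.4623, 0.3515, 0.3361]
eef_rot: [179.9, 0.1, -0.1]
contact_force: [-0.5, 0.4, -0.2]
gripper_width: 0.0878
gripper_force: 0.0
```

{"api": "drive_tool", "payload": {
  "increments": [
    [[1,0,0.5,0,0],[1,0,1,0,0]]
  ]
}}

```text
time_s: 1.23
tcp_pos: [0.4612, 0.2318, 0.3356]
eef_rot: [179.9, 0.1, -0.0]
contact_force: [0.6, 0.2, 0.7]
gripper_width: 0.0875
gripper_force: 0.0
```

{"api": "drive_tool", "payload": {
  "increments": [
    [[1,0,0.5,0,0],[1,0,1,0,0]]
  ]
}}

```text
time_s: 1.48
tcp_pos: [0.4609, 0.1117, 0.3363]
eef_rot: [180.0, 0.1, 0.0]
contact_force: [1.8, -0.5, 1.2]
gripper_width: 0.0878
gripper_force: 0.0
```

{"api": "drive_tool", "payload": {
  "increments": [
    [[1,0,0.5,0,0],[1,0,1,0,0]]
  ]
}}

```text
time_s: 1.72
tcp_pos: [0.461, -0.0082, 0.3365]
eef_rot: [180.0, 0.1, 0.0]
contact_force: [1.9, 0.3, 0.5]
gripper_width: 0.0877
gripper_force: 0.0
```

{"api": "drive_tool", "payload": {
  "increments": [
    [[1,0,0.5,0,0],[1,0,1,0,0],[1,0,1,0,0]]
  ]
}}

```text
time_s: 2.1
tcp_pos: [0.4609, -0.13, 0.336]
eef_rot: [180.0, 0.1, -0.3]
contact_force: [-0.1, 1.1, -0.7]
gripper_width: 0.0878
gripper_force: 0.0
```

{"api": "drive_tool", "payload": {
  "increments": [
    [[1,-0.19,0.5,0,0],[1,-0.38,1,0,0],[1,-0.38,1,0,0],[1,-0.38,1,0,0]]
  ]
}}

```text
time_s: 2.6
tcp_pos: [0.4162, -0.2464, 0.3365]
eef_rot: [-180.0, 0.0, -0.0]
contact_force: [0.0, 0.4, 0.5]
gripper_width: 0.0877
gripper_force: 0.0
```

```bash
python3 - <<'E'
from h import *
np.set_printoptions(precision=4,suppress=True)
cm=camera_model("wrist");im=capture("wrist");cv2.imwrite("pics/w1.png",cv2.cvtColor(im,cv2.COLOR_RGB2BGR))
print(r.get_state()["tcp_pos"]);np.save("w1.npy",cm,allow_pickle=True)
print(-cv2.Rodrigues(cm["rvec"])[0].T@cm["tvec"])
print("expected px valve tip,coil top,block corner,case corner",w2px(cm,[(.415,-.252,.241),(.4174,-.2543,.156),(.4155,-.253,.106),(.407,-.2537,.056)]))
E
```

```text
[ 0.4165 -0.246   0.3367]
[ 0.4987 -0.2466  0.4843]
expected px valve tip,coil top,block corner,case corner [[327.9841 250.9872]
 [328.7679 213.085 ]
 [326.1113 201.7827]
 [325.9823 199.3773]]
```

View pics/w1.png

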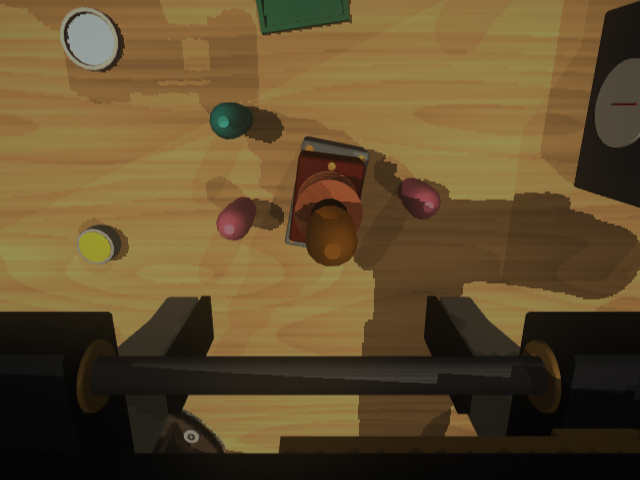

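The wrist view agrees with my estimate: the bulb tip is at (332,251) against an expected (328,251), so y is 2 mm further out. I'm descending onto the valve.

{"api": "drive_tool", "payload": {
  "increments": [
    [[1,-0.01,0.063,0.33,0],[1,-0.01,0.063,0.67,0],[1,-0.01,0.063,1,0]]
  ]
}}

```text
time_s: 3.02
tcp_pos: [0.4156, -0.2528, 0.2159]
eef_rot: [-180.0, -0.0, 0.2]
contact_force: [1.2, 0.5, 0.2]
gripper_width: 0.0876
gripper_force: 0.0
```

{"api": "drive_tool", "payload": {
  "increments": [
    [[1,0,0,0.08,0],[1,0,0,0.155,0],[-0.2,0,0,0.155,0],[-0.2,0,0,0.155,0],[-0.2,0,0,0.155,0]]
  ],
  "squeeze": 8
}}

```text
time_s: 3.65
tcp_pos: [0.4153, -0.2546, 0.1994]
eef_rot: [180.0, -0.1, 0.0]
contact_force: [-0.6, -0.0, 0.0]
gripper_width: 0.0635
gripper_force: 0.0
```

{"api": "drive_tool", "payload": {
  "increments": [
    [[-0.5,0,0,0,0],[-0.5,0,0,0,0],[-0.5,0,0,0,0],[-0.5,0,0,0,0]]
  ],
  "squeeze": 8
}}

```text
time_s: 4.15
tcp_pos: [0.4148, -0.2545, 0.1986]
eef_rot: [180.0, 0.0, 0.0]
contact_force: [0.2, 1.0, 0.6]
gripper_width: 0.0337
gripper_force: 8.0
```

{"api": "drive_tool", "payload": {
  "increments": [
    [[-0.5,0,0,-0.1,0],[-0.5,0,0,-0.35,0],[-0.5,0,0,-0.65,0],[-0.5,0,0,-0.85,0]]
  ]
}}

```text
time_s: 4.65
tcp_pos: [0.4152, -0.2547, 0.3031]
eef_rot: [180.0, -0.1, 0.0]
contact_force: [-0.2, 0.2, -0.9]
gripper_width: 0.0337
gripper_force: 8.0
```

{"api": "drive_tool", "payload": {
  "increments": [
    [[-0.5,0.1,-0.15,0,0],[-0.5,0.25,-0.4,0,0],[-0.5,0.4,-0.65,0,0],[-0.5,0.52,-0.85,0,0],[-0.5,0.61,-1,0,0]]
  ]
}}

```text
time_s: 5.28
tcp_pos: [0.4886, -0.1334, 0.3012]
eef_rot: [-180.0, -0.0, 0.1]
contact_force: [-0.8, -1.1, -0.2]
gripper_width: 0.0336
gripper_force: 8.0
```

{"api": "drive_tool", "payload": {
  "increments": [
    [[-0.5,0.14,-0.22,0,0],[-0.5,0.3,-0.48,0,0],[-0.5,0.45,-0.74,0,0],[-0.5,0.56,-0.93,0,0],[-0.5,0.61,-1,0,0]]
  ]
}}

```text
time_s: 5.9
tcp_pos: [0.5617, -0.0133, 0.3005]
eef_rot: [180.0, 0.0, 0.1]
contact_force: [-0.4, 0.1, -0.1]
gripper_width: 0.0339
gripper_force: 8.0
```

```bash
python3 - <<'E'
from h import *
np.set_printoptions(precision=4,suppress=True)
c1=np.load("w1.npy",allow_pickle=True).item();print("white from w1",px2w(c1,(91.5,38.5),.007))
cm=camera_model("wrist");im=capture("wrist");cv2.imwrite("pics/w2.png",cv2.cvtColor(im,cv2.COLOR_RGB2BGR))
print(r.get_state());print(w2px(cm,[(.5624,-.0129,.007)]))
E
```

```text
white from w1 [ 0.5633 -0.0149]
{'time_s': 5.95, 'joints': array([ 18.6088,   7.9124,  -8.0236,  -0.0012, -74.0825,  71.4684]), 'qd': array([-1.3058, -0.8848, -1.1889, -0.0579,  0.0579,  1.2742]), 'joint_torque': array([  0.2087, -43.783 ,  29.5918,   7.084 ,  -0.1989,   0.0377]), 'tcp_pos': array([ 0.5621, -0.0131,  0.3003]), 'eef_rot': array([179.9952,   0.0179,   0.0769]), 'contact_force': array([1.1085, 1.5009, 0.1703]), 'moment': array([-0.0044, -0.1874, -0.004 ]), 'gripper_force': 8.000081878499259, 'gripper_width': 0.03351752253023583}
[[318.2564 187.5879]]
```

View pics/w2.png

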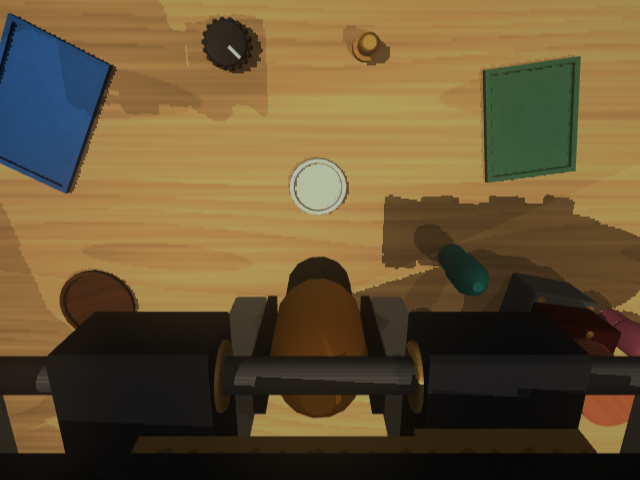

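The saucer is at (319,187), within 1 px of prediction, and the valve is held upright between the jaws. Now I lower it.

{"api": "drive_tool", "payload": {
  "increments": [
    [[-0.5,0,0,0.15,0],[-0.5,0,0,0.4,0],[-0.5,0,0,0.65,0],[-0.5,0,0,0.85,0],[-0.5,0,0,1,0]]
  ]
}}

```text
time_s: 6.58
tcp_pos: [0.5605, -0.0153, 0.1797]
eef_rot: [180.0, 0.0, -0.0]
contact_force: [0.2, -0.1, -0.5]
gripper_width: 0.0337
gripper_force: 8.0
```

{"api": "drive_tool", "payload": {
  "increments": [
    [[-0.5,0,0,0.15,0],[-0.5,0,0,0.45,0],[-0.5,0,0,0.75,0],[-0.5,0,0,0.95,0],[-0.5,0,0,0.95,0]]
  ]
}}

```text
time_s: 7.2
tcp_pos: [0.5597, -0.0155, 0.0651]
eef_rot: [179.9, 0.2, -0.0]
contact_force: [0.4, 0.8, 0.9]
gripper_width: 0.0338
gripper_force: 8.0
```

{"api": "drive_tool", "payload": {
  "increments": [
    [[-0.5,0,0,0.03,0],[-0.5,0,0,0.06,0],[-0.5,0,0,0.09,0],[-0.5,0,0,0.12,0],[-0.5,0,0,0.12,0]]
  ]
}}

```text
time_s: 7.82
tcp_pos: [0.5609, -0.0144, 0.0519]
eef_rot: [180.0, 0.0, 0.0]
contact_force: [0.2, -0.2, 0.5]
gripper_width: 0.0337
gripper_force: 8.0
```

{"api": "drive_tool", "payload": {
  "increments": [
    [[-0.5,0.01,0,0.012,0],[-0.5,0.01,0,0.024,0],[-0.5,0.01,0,0.036,0],[-0.5,0.01,0,0.045,0],[-0.5,0.01,0,0.045,0]]
  ]
}}

```text
time_s: 8.45
tcp_pos: [0.5623, -0.0144, 0.0467]
eef_rot: [180.0, 0.0, 0.0]
contact_force: [0.3, 0.2, -0.6]
gripper_width: 0.0336
gripper_force: 8.0
```

{"api": "drive_tool", "payload": {
  "increments": [
    [[-0.5,0,0,0.006,0],[-0.5,0,0,0.012,0],[-0.5,0,0,0.012,0]]
  ]
}}

```text
time_s: 8.82
tcp_pos: [0.5625, -0.0144, 0.0456]
eef_rot: [-180.0, -0.0, 0.0]
contact_force: [-1.2, -0.2, 2.3]
gripper_width: 0.0334
gripper_force: 8.0
```

{"api": "drive_tool", "payload": {
  "increments": [
    [[-0.5,0,0,0.006,0],[-0.5,0,0,0.006,0]]
  ]
}}

```text
time_s: 9.07
tcp_pos: [0.5627, -0.0144, 0.0455]
eef_rot: [180.0, -0.1, 0.0]
contact_force: [-1.4, 0.3, 7.7]
gripper_width: 0.0338
gripper_force: 8.0
```

Contact is made at the expected height. I'll open slowly, then rise.

{"api": "drive_tool", "payload": {
  "increments": [
    [[-0.15,0,0,-0.003,0],[-0.1,0,0,-0.003,0],[0.1,0,0,-0.003,0],[0.4,0,0,-0.003,0],[0.7,0,0,-0.003,0]]
  ]
}}

```text
time_s: 9.7
tcp_pos: [0.5623, -0.0144, 0.0449]
eef_rot: [180.0, 0.0, 0.0]
contact_force: [0.7, -0.1, 0.0]
gripper_width: 0.063
gripper_force: 0.0
```

{"api": "drive_tool", "payload": {
  "increments": [
    [[0.7,0,0,-0.1,0],[0.7,0,0,-0.3,0],[0.7,0,0,-0.6,0],[0.7,0,0,-0.9,0],[0.7,0,0,-1,0]]
  ]
}}

```text
time_s: 10.32
tcp_pos: [0.5636, -0.0142, 0.1684]
eef_rot: [-179.9, -0.3, 0.0]
contact_force: [-0.1, -0.5, -0.1]
gripper_width: 0.0746
gripper_force: 0.0
```

{"api": "drive_tool", "payload": {
  "increments": [
    [[1,-0.1,0.2,-0.2,0],[1,-0.3,0.5,-0.4,0],[1,-0.6,0.8,-0.4,0],[1,-0.6,1,-0.4,0]]
  ]
}}

```text
time_s: 10.82
tcp_pos: [0.488, -0.1355, 0.2138]
eef_rot: [-180.0, -0.0, -0.0]
contact_force: [1.9, -0.2, 0.3]
gripper_width: 0.0878
gripper_force: 0.0
```

{"api": "drive_tool", "payload": {
  "increments": [
    [[1,-0.3,0.5,0,0],[1,-0.6,1,0,0],[1,-0.6,1,0,0],[1,-0.6,1,0,0]]
  ]
}}

```text
time_s: 11.32
tcp_pos: [0.4178, -0.2551, 0.2131]
eef_rot: [-180.0, -0.0, -0.1]
contact_force: [0.2, 0.4, -0.1]
gripper_width: 0.0875
gripper_force: 0.0
```

```bash
python3 - <<'E'
from h import *
np.set_printoptions(precision=4,suppress=True)
cm=camera_model("wrist");w=cv2.cvtColor(capture("wrist"),cv2.COLOR_RGB2BGR)
t=cv2.cvtColor(capture("top"),cv2.COLOR_RGB2BGR);np.save("w3.npy",cm,allow_pickle=True)
cv2.imwrite("pics/top3.png",t)
a=w[20:320,160:480]
b=cv2.resize(t[220:280,280:340],(300,300),interpolation=cv2.INTER_CUBIC)
cv2.imwrite("pics/w3.png",np.hstack([cv2.resize(a,(480,450)),cv2.resize(b,(300,450))]))
print(r.get_state()["tcp_pos"],w2px(cm,[(.4174,-.2543,.156)]))
E
```

```text
[ 0.4188 -0.2541  0.213 ] [[317.0607 274.0253]]
```

View pics/w3.png

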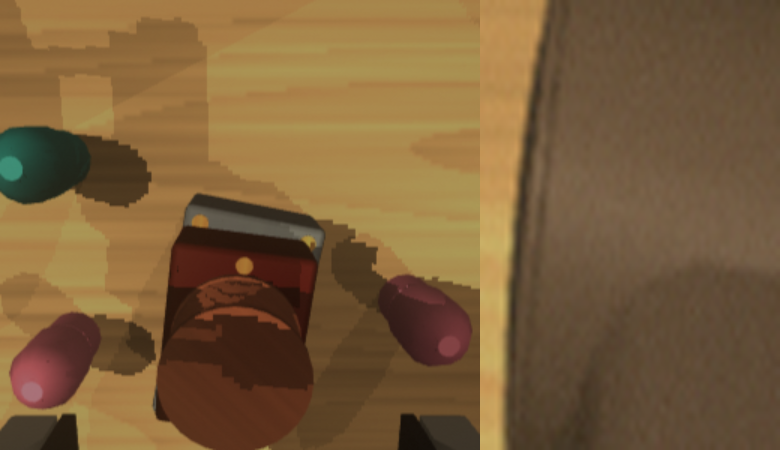

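The coil top is centred at about (317,273) in the full image, as predicted. I'm picking it now.

{"api": "drive_tool", "payload": {
  "increments": [
    [[1,-0.01,0,0.25,0],[1,-0.01,0,0.5,0],[1,-0.01,0,0.73,0],[0.3,-0.01,0,0.73,0],[0,-0.01,0,0.73,0]]
  ],
  "squeeze": 20
}}

```text
time_s: 12.05
tcp_pos: [0.4183, -0.2541, 0.1263]
eef_rot: [180.0, -0.0, 0.1]
contact_force: [0.4, 0.4, 1.0]
gripper_width: 0.0728
gripper_force: 0.0
```

{"api": "drive_tool", "payload": {
  "increments": [
    [[0,0,0,0,0],[0,0,0,0,0],[0,0,0,0,0]]
  ]
}}

```text
time_s: 12.42
tcp_pos: [0.4178, -0.2545, 0.1263]
eef_rot: [180.0, -0.1, 0.0]
contact_force: [-0.9, 2.5, 7.1]
gripper_width: 0.054
gripper_force: 20.0
```

{"api": "drive_tool", "payload": {
  "increments": [
    [[0,0,0,-0.1,0],[0,0,0,-0.35,0],[0,0,0,-0.65,0],[0,0,0,-0.85,0]]
  ]
}}

```text
time_s: 12.92
tcp_pos: [0.4173, -0.2546, 0.2296]
eef_rot: [180.0, -0.1, 0.0]
contact_force: [0.3, 0.8, -1.9]
gripper_width: 0.0534
gripper_force: 20.0
```

{"api": "drive_tool", "payload": {
  "increments": [
    [[0,0,-0.15,0,0],[0,0,-0.4,0,0],[0,0,-0.7,0,0],[0,0,-1,0,0]]
  ]
}}

```text
time_s: 13.42
tcp_pos: [0.4167, -0.1337, 0.2278]
eef_rot: [-180.0, -0.0, -0.0]
contact_force: [0.6, 1.3, -2.2]
gripper_width: 0.0537
gripper_force: 20.0
```

{"api": "drive_tool", "payload": {
  "increments": [
    [[0,0.02,-0.35,0,0],[0,0.04,-0.7,0,0],[0,0.06,-1,0,0]]
  ]
}}

```text
time_s: 13.8
tcp_pos: [0.424, -0.0132, 0.228]
eef_rot: [-180.0, -0.0, 0.0]
contact_force: [1.0, -1.0, -1.2]
gripper_width: 0.0536
gripper_force: 20.0
```

{"api": "drive_tool", "payload": {
  "increments": [
    [[0,0,-0.35,0,0],[0,0,-0.7,0,0],[0,0,-1,0,0]]
  ]
}}

```text
time_s: 14.18
tcp_pos: [0.4239, 0.1068, 0.2279]
eef_rot: [-180.0, -0.0, 0.0]
contact_force: [0.5, 0.1, -2.0]
gripper_width: 0.0535
gripper_force: 20.0
```

{"api": "drive_tool", "payload": {
  "increments": [
    [[0,0,-0.33,0,0],[0,0,-0.65,0,0],[0,0,-0.9,0,0],[0,0,-1,0,0],[0,0,-1,0,0]]
  ]
}}

```text
time_s: 14.8
tcp_pos: [0.424, 0.2256, 0.2274]
eef_rot: [180.0, 0.0, 0.1]
contact_force: [-0.4, -0.3, -1.5]
gripper_width: 0.0537
gripper_force: 20.0
```

```bash
python3 - <<'E'
from h import *
np.set_printoptions(precision=4,suppress=True)
cm=camera_model("wrist");w=cv2.cvtColor(capture("wrist"),cv2.COLOR_RGB2BGR)
t=cv2.cvtColor(capture("top"),cv2.COLOR_RGB2BGR);s=cv2.cvtColor(capture("scene"),cv2.COLOR_RGB2BGR)
a=cv2.resize(w,(480,360));b=cv2.resize(t[200:340,280:460],(320,249),interpolation=cv2.INTER_CUBIC);c=cv2.resize(s[225:295,300:370],(249,249),interpolation=cv2.INTER_CUBIC)
o=np.zeros((609,800,3),np.uint8);o[:360,:480]=a;o[360:,:320]=b;o[360:,320:569]=c
cv2.imwrite("pics/w4.png",o[:600])
print(r.get_state()["tcp_pos"],w2px(cm,[(.4262,.2377,.007)])*.75)
E
```

```text
[0.4241 0.2246 0.2274] [[228.591  150.9134]]
```

View pics/w4.png

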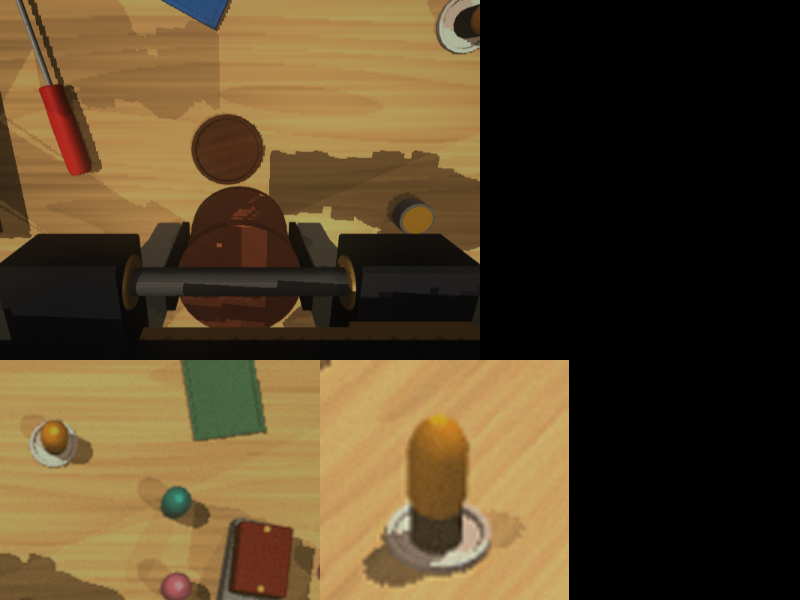

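The valve stands upright inside the saucer. The wooden rest is at (228,149) in the scaled wrist view, 2 mm further ahead than predicted. Lowering the coil.

{"api": "drive_tool", "payload": {
  "increments": [
    [[0,0.03,-0.105,0.15,0],[0,0.03,-0.105,0.4,0],[0,0.03,-0.105,0.65,0],[0,0.03,-0.105,0.85,0],[0,0.03,-0.105,1,0]]
  ]
}}

```text
time_s: 15.58
tcp_pos: [0.4277, 0.2369, 0.1066]
eef_rot: [180.0, 0.0, -0.0]
contact_force: [-0.2, 1.1, -2.1]
gripper_width: 0.0538
gripper_force: 20.0
```

{"api": "drive_tool", "payload": {
  "increments": [
    [[0,0,0,0.15,0],[0,0,0,0.35,0],[0,0,0,0.5,0],[0,0,0,0.58,0],[0,0,0,0.58,0]]
  ]
}}

```text
time_s: 16.2
tcp_pos: [0.4278, 0.2375, 0.0376]
eef_rot: [180.0, 0.0, -0.0]
contact_force: [0.0, 0.2, -2.2]
gripper_width: 0.0536
gripper_force: 20.0
```

{"api": "drive_tool", "payload": {
  "increments": [
    [[0,0,0,0.025,0],[0,0,0,0.05,0],[0,0,0,0.07,0],[0,0,0,0.085,0],[0,0,0,0.085,0]]
  ]
}}

```text
time_s: 16.82
tcp_pos: [0.4278, 0.2381, 0.0275]
eef_rot: [180.0, 0.0, 0.0]
contact_force: [0.4, 0.4, -1.5]
gripper_width: 0.0535
gripper_force: 20.0
```

{"api": "drive_tool", "payload": {
  "increments": [
    [[0,0,0,0.012,0],[0,0,0,0.024,0],[0,0,0,0.034,0],[0,0,0,0.034,0]]
  ]
}}

```text
time_s: 17.32
tcp_pos: [0.4278, 0.2381, 0.0234]
eef_rot: [180.0, 0.0, 0.0]
contact_force: [-0.2, -0.1, -2.1]
gripper_width: 0.0541
gripper_force: 20.0
```

{"api": "drive_tool", "payload": {
  "increments": [
    [[0,0,0,0.006,0],[0,0,0,0.012,0],[0,0,0,0.012,0]]
  ]
}}

```text
time_s: 17.7
tcp_pos: [0.4278, 0.2382, 0.0232]
eef_rot: [-180.0, -0.0, 0.0]
contact_force: [-6.1, -0.7, 16.3]
gripper_width: 0.0537
gripper_force: 20.0
```

{"api": "drive_tool", "payload": {
  "increments": [
    [[0.3,0,0,-0.008,0],[0.6,0,0,-0.008,0],[0.8,0,0,-0.008,0],[1,0,0,-0.2,0],[1,0,0,-0.5,0]]
  ]
}}

```text
time_s: 18.32
tcp_pos: [0.4272, 0.2374, 0.0816]
eef_rot: [179.9, 0.1, 0.0]
contact_force: [0.6, 0.8, -0.5]
gripper_width: 0.0864
gripper_force: 0.0
```

{"api": "drive_tool", "payload": {
  "increments": [
    [[1,0,0.1,-0.4,0],[1,0,0.5,-0.8,0],[1,0,1,-1,0]]
  ]
}}

```text
time_s: 18.7
tcp_pos: [0.4286, 0.1245, 0.2015]
eef_rot: [-179.9, -0.1, 0.1]
contact_force: [0.8, -0.5, -0.7]
gripper_width: 0.0874
gripper_force: 0.0
```

{"api": "drive_tool", "payload": {
  "increments": [
    [[1,0,0.5,0,0],[1,0,1,0,0]]
  ]
}}

```text
time_s: 18.95
tcp_pos: [0.4277, 0.0031, 0.1998]
eef_rot: [-180.0, -0.1, 0.1]
contact_force: [1.8, -0.6, 0.8]
gripper_width: 0.0877
gripper_force: 0.0
```

{"api": "drive_tool", "payload": {
  "increments": [
    [[1,0,0.5,0,0],[1,0,1,0,0]]
  ]
}}

```text
time_s: 19.2
tcp_pos: [0.4277, -0.1172, 0.1995]
eef_rot: [-180.0, -0.1, 0.1]
contact_force: [1.7, 0.8, 0.7]
gripper_width: 0.0872
gripper_force: 0.0
```

{"api": "drive_tool", "payload": {
  "increments": [
    [[1,-0.05,0.5,0,0.01],[1,-0.1,1,0,0.021],[1,-0.1,1,0,0.021],[1,-0.1,1,0,0.021]]
  ]
}}

```text
time_s: 19.7
tcp_pos: [0.4156, -0.2356, 0.1988]
eef_rot: [-180.0, 0.0, -7.6]
contact_force: [0.3, 0.1, -0.2]
gripper_width: 0.0881
gripper_force: 0.0
```

```bash
python3 - <<'E'
from h import *
np.set_printoptions(precision=4,suppress=True)
cm=camera_model("wrist");w=cv2.cvtColor(capture("wrist"),cv2.COLOR_RGB2BGR)
t=cv2.cvtColor(capture("top"),cv2.COLOR_RGB2BGR);s=cv2.cvtColor(capture("scene"),cv2.COLOR_RGB2BGR)
a=cv2.resize(w[120:480,140:500],(540,540));b=cv2.resize(t[270:345,155:235],(256,240),interpolation=cv2.INTER_CUBIC);c=cv2.resize(s[160:220,310:370],(256,256),interpolation=cv2.INTER_CUBIC)
o=np.zeros((540,800,3),np.uint8);o[:,:540]=a;o[:240,540:796]=b;o[240:496,540:796]=c
cv2.imwrite("pics/w5.png",o)
print(r.get_state()["tcp_pos"],r.get_state()["eef_rot"])
for n,c,z,L,W,y in(("block",(.4155,-.253),.106,.08,.06,-7.5),("case",(.4072,-.2537),.056,.11,.068,-11.3)):
    a=np.radians(y);P=[(c[0]+np.cos(a)*u*L/2-np.sin(a)*v*W/2,c[1]+np.sin(a)*u*L/2+np.cos(a)*v*W/2,z) for u,v in((1,1),(1,-1),(-1,-1),(-1,1))]
    print(n,((w2px(cm,P)-[140,120])*1.5).tolist())
E
```

```text
[ 0.4163 -0.2343  0.1992] [-179.9953   -0.007    -7.4117]
block [[233.94416869884418, 90.15648563889731], [393.1874520318499, 89.91608991931187], [381.9731778570318, 282.082241690628], [237.36469065048615, 282.2377951950485]]
case [[242.65096227251522, 51.36299997256576], [393.9258872425027, 61.31097570760568], [366.5652504164375, 282.54668774349636], [231.0381883791928, 274.52547900161557]]
```

View pics/w5.png

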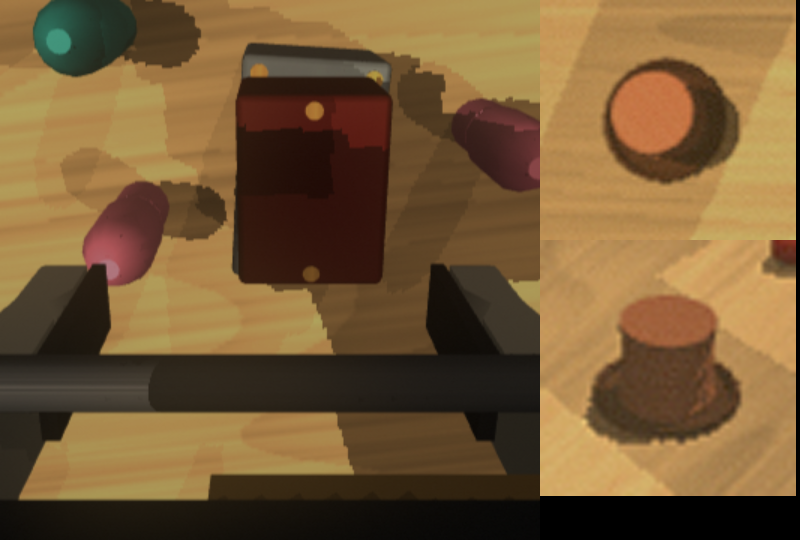

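The coil stands in its rest. The block corners match the prediction within about 5 crop px. Picking the block.

{"api": "drive_tool", "payload": {
  "increments": [
    [[1,0.007,0.15,0.1,0],[1,0.007,0.15,0.3,0],[1,0.007,0.15,0.55,0],[1,0.007,0.15,0.8,0],[1,0.007,0.15,0.96,0]]
  ]
}}

```text
time_s: 20.48
tcp_pos: [0.4146, -0.2518, 0.0829]
eef_rot: [-180.0, 0.0, -7.4]
contact_force: [-0.0, -0.2, 0.3]
gripper_width: 0.0876
gripper_force: 0.0
```

{"api": "drive_tool", "payload": {
  "increments": [
    [[1,0,0,0,0],[0.4,0,0,0,0],[0.2,0,0,0,0],[0.1,0,0,0,0],[0.1,0,0,0,0]]
  ],
  "squeeze": 35
}}

```text
time_s: 21.1
tcp_pos: [0.4149, -0.2533, 0.0846]
eef_rot: [-180.0, -0.1, -7.5]
contact_force: [-0.3, 2.4, 5.5]
gripper_width: 0.0598
gripper_force: 35.0
```

{"api": "drive_tool", "payload": {
  "increments": [
    [[0.1,0,0,-0.1,0],[0.1,0,0,-0.35,0],[0.1,0,0,-0.65,0],[0.1,0,0,-0.96,0]]
  ]
}}

```text
time_s: 21.6
tcp_pos: [0.4137, -0.2532, 0.2005]
eef_rot: [-180.0, 0.1, -7.6]
contact_force: [0.9, -0.7, -3.3]
gripper_width: 0.0602
gripper_force: 35.0
```

{"api": "drive_tool", "payload": {
  "increments": [
    [[0.1,0.15,-0.04,0,0],[0.1,0.38,-0.1,0,0],[0.1,0.6,-0.16,0,0],[0.1,0.87,-0.235,0,0]]
  ]
}}

```text
time_s: 22.1
tcp_pos: [0.522, -0.2386, 0.198]
eef_rot: [-180.0, 0.1, -7.6]
contact_force: [1.2, -0.4, -3.6]
gripper_width: 0.0595
gripper_force: 35.0
```

{"api": "drive_tool", "payload": {
  "increments": [
    [[0.1,0.25,-0.08,0,-0.011],[0.1,0.5,-0.15,0,-0.022],[0.1,0.72,-0.2,0,-0.033],[0.1,0.87,-0.235,0,-0.044],[0.1,0.87,-0.235,0,-0.044]]
  ]
}}

```text
time_s: 22.72
tcp_pos: [0.6295, -0.2242, 0.1968]
eef_rot: [-179.9, 0.2, 8.3]
contact_force: [0.2, 0.2, -4.6]
gripper_width: 0.0601
gripper_force: 35.0
```

```bash
python3 - <<'E'
from h import *
np.set_printoptions(precision=4,suppress=True)
cm=camera_model("wrist");w=cv2.cvtColor(capture("wrist"),cv2.COLOR_RGB2BGR)
cv2.imwrite("pics/w6.png",w);s=r.get_state();print(s["tcp_pos"],s["eef_rot"])
a=np.radians(8.3);c=(.6286,-.2243);P=[(c[0]+np.cos(a)*u*.055-np.sin(a)*v*.045,c[1]+np.sin(a)*u*.055+np.cos(a)*v*.045,.007) for u,v in((1,1),(1,-1),(-1,-1),(-1,1))]
print(w2px(cm,P))
E
```

```text
[ 0.6287 -0.2243  0.1971] [-179.935     0.1775    8.2719]
[[260.8066 143.1514]
 [377.3447 143.2841]
 [371.7422 275.4217]
 [266.0387 275.2562]]
```

View pics/w6.png

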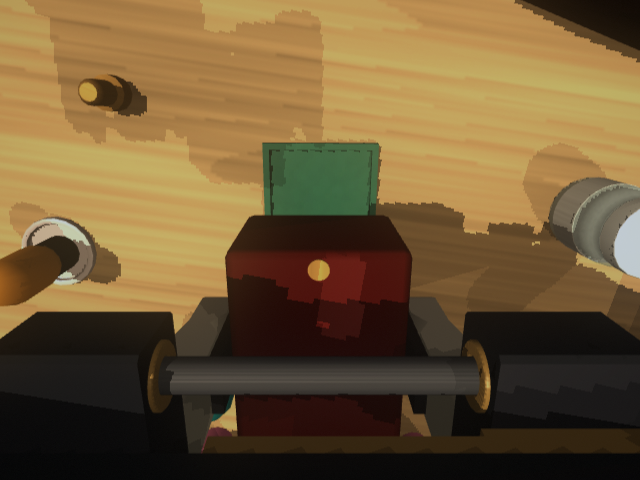

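The tray corners are at (263,143) and (380,143), 2.5 px right of prediction, so I shift 2 mm and lower.

{"api": "drive_tool", "payload": {
  "increments": [
    [[0.1,0,0.015,0.15,0],[0.1,0,0.015,0.4,0],[0.1,0,0.015,0.65,0],[0.1,0,0.015,0.85,0],[0.1,0,0.015,1,0]]
  ]
}}

```text
time_s: 23.4
tcp_pos: [0.6277, -0.2266, 0.077]
eef_rot: [-180.0, 0.1, 8.2]
contact_force: [-0.2, 0.4, -4.1]
gripper_width: 0.0596
gripper_force: 35.0
```

{"api": "drive_tool", "payload": {
  "increments": [
    [[0.1,0,0,0.1,0],[0.1,0,0,0.2,0],[0.1,0,0,0.28,0],[0.1,0,0,0.31,0],[0.1,0,0,0.31,0]]
  ]
}}

```text
time_s: 24.02
tcp_pos: [0.6292, -0.2266, 0.042]
eef_rot: [180.0, 0.0, 8.3]
contact_force: [-1.0, -0.6, -3.4]
gripper_width: 0.0596
gripper_force: 35.0
```

{"api": "drive_tool", "payload": {
  "increments": [
    [[0.1,0,0,0.015,0],[0.1,0,0,0.03,0],[0.1,0,0,0.04,0],[0.1,0,0,0.04,0]]
  ]
}}

```text
time_s: 24.52
tcp_pos: [0.6291, -0.2266, 0.0372]
eef_rot: [-180.0, 0.0, 8.3]
contact_force: [-0.5, -0.2, -3.8]
gripper_width: 0.0601
gripper_force: 35.0
```

{"api": "drive_tool", "payload": {
  "increments": [
    [[0.1,0,0,0.015,0],[0.1,0,0,0.03,0],[0.1,0,0,0.042,0],[0.1,0,0,0.042,0]]
  ]
}}

```text
time_s: 25.02
tcp_pos: [0.629, -0.2265, 0.0319]
eef_rot: [-180.0, 0.0, 8.3]
contact_force: [0.6, 0.5, -3.4]
gripper_width: 0.0597
gripper_force: 35.0
```

{"api": "drive_tool", "payload": {
  "increments": [
    [[0.1,0,0,0.005,0],[0.1,0,0,0.008,0],[0.1,0,0,0.008,0]]
  ]
}}

```text
time_s: 25.4
tcp_pos: [0.6292, -0.2266, 0.0317]
eef_rot: [180.0, -0.0, 8.3]
contact_force: [-3.0, 0.4, 0.9]
gripper_width: 0.0594
gripper_force: 35.0
```

{"api": "drive_tool", "payload": {
  "increments": [
    [[0.4,0,0,-0.004,0],[0.7,0,0,-0.004,0],[1,0,0,-0.004,0],[1,0,0,-0.2,0],[1,0,0,-0.5,0]]
  ]
}}

```text
time_s: 26.02
tcp_pos: [0.6283, -0.2265, 0.0905]
eef_rot: [-180.0, 0.2, 8.3]
contact_force: [0.8, 0.8, 0.4]
gripper_width: 0.0871
gripper_force: 0.0
```

{"api": "drive_tool", "payload": {
  "increments": [
    [[1,0,0,-0.4,0],[1,-0.3,0,-0.7,0],[1,-0.7,-0.01,-0.7,0],[1,-0.93,-0.02,-0.7,0]]
  ]
}}

```text
time_s: 26.52
tcp_pos: [0.5166, -0.2404, 0.176]
eef_rot: [180.0, -0.1, 8.3]
contact_force: [1.0, -0.2, 0.5]
gripper_width: 0.0878
gripper_force: 0.0
```

{"api": "drive_tool", "payload": {
  "increments": [
    [[1,-0.35,0,0,0.02],[1,-0.7,-0.01,0,0.04],[1,-0.93,-0.02,0,0.0545],[1,-0.93,-0.02,0,0.0545]]
  ]
}}

```text
time_s: 27.02
tcp_pos: [0.4061, -0.2542, 0.1757]
eef_rot: [-180.0, -0.1, -11.4]
contact_force: [0.1, -1.0, 0.2]
gripper_width: 0.0877
gripper_force: 0.0
```

```bash
python3 - <<'E'
from h import *
np.set_printoptions(precision=4,suppress=True)
cm=camera_model("wrist");w=cv2.cvtColor(capture("wrist"),cv2.COLOR_RGB2BGR)
t=cv2.cvtColor(capture("top"),cv2.COLOR_RGB2BGR);s=cv2.cvtColor(capture("scene"),cv2.COLOR_RGB2BGR)
a=cv2.resize(w[100:460,140:500],(540,540));b=cv2.resize(t[180:260,365:445],(250,250),interpolation=cv2.INTER_CUBIC);c=cv2.resize(s[310:400,250:350],(250,225),interpolation=cv2.INTER_CUBIC)
o=np.zeros((540,790,3),np.uint8);o[:,:540]=a;o[:250,540:]=b;o[250:475,540:]=c
cv2.imwrite("pics/w7.png",o)
st=r.get_state();print(st["tcp_pos"],st["eef_rot"])
c=(.4072,-.2537);a=np.radians(-11.3);P=[(c[0]+np.cos(a)*u*.055-np.sin(a)*v*.034,c[1]+np.sin(a)*u*.055+np.cos(a)*v*.034,.056) for u,v in((1,1),(1,-1),(-1,-1),(-1,1))]
print((w2px(cm,P)-[140,100])*1.5)
E
```

```text
[ 0.4084 -0.2541  0.1755] [179.9941  -0.0575 -11.259 ]
[[183.0923  75.9761]
 [348.7712  75.7102]
 [340.0201 317.7733]
 [193.0262 317.9254]]
```

View pics/w7.png

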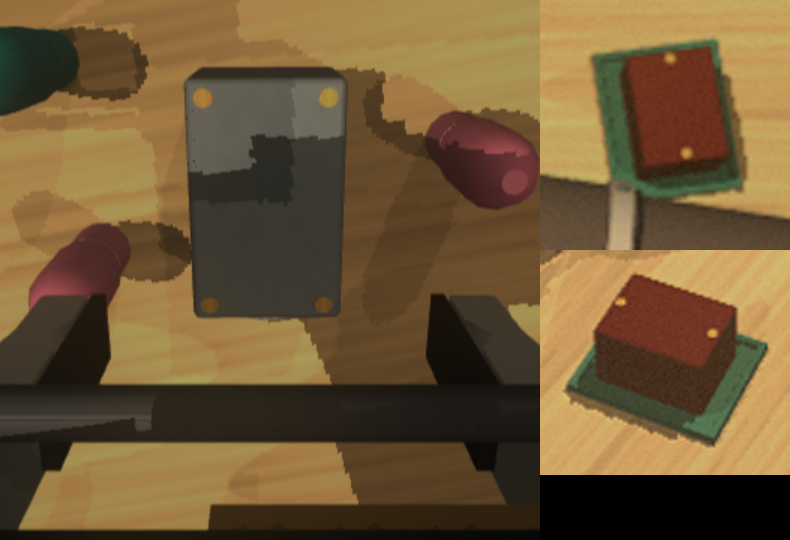

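The case corners match within 2 px, and the block sits square in the green tray. Before descending I'll check the look-alikes' height against the gripper body.

```bash
python3 - <<'E'
from h import *
from scipy.optimize import least_squares
cm=camera_model("top");cs=camera_model("scene")
S=lambda p:[130+(p[0]+.5)/3.75-.5,200+(p[1]+.5)/3.75-.5]
# base centres/tips in scene crop; bottom-left pink = pinkR, upper pink = pinkL; base z=0 centre
for n,base,tip in(("pinkR",(93,578),(68,436)),("pinkL",(338,318),(317,190)),("valve",(207,205),(184,47))):
    z0=0.156 if n=="valve" else 0
    b=px2w(cs,S(base),z0)
    f=lambda h:w2px(cs,[(*b,z0+h[0])])[0][1]-S(tip)[1]
    print(n,b,least_squares(f,[.08]).x)
E
```

```text
pinkR [ 0.40899329 -0.35545772] [0.09232577]
pinkL [ 0.38791812 -0.15742529] [0.08690429]
valve [ 0.41409208 -0.25507693] [0.08713843]
```

{"api": "drive_tool", "payload": {
  "increments": [
    [[1,0,0,0.2,0],[1,0,0,0.4,0],[1,0,0,0.6,0],[1,0,0,0.8,0],[1,0,0,0.95,0]]
  ]
}}

```text
time_s: 27.8
tcp_pos: [0.4082, -0.2539, 0.0599]
eef_rot: [180.0, 0.1, -11.2]
contact_force: [-0.1, -0.2, 0.8]
gripper_width: 0.0871
gripper_force: 0.0
```

{"api": "drive_tool", "payload": {
  "increments": [
    [[1,0,0,0.08,0],[1,0,0,0.15,0],[0.5,0,0,0.15,0],[0.3,0,0,0.15,0],[0.3,0,0,0.15,0]]
  ],
  "squeeze": 55
}}

```text
time_s: 28.42
tcp_pos: [0.4081, -0.2541, 0.0438]
eef_rot: [-180.0, -0.1, -11.3]
contact_force: [0.5, 0.9, -0.1]
gripper_width: 0.0677
gripper_force: 55.0
```

{"api": "drive_tool", "payload": {
  "increments": [
    [[0.3,0,0,0,0],[0.3,0,0,0,0]]
  ]
}}

```text
time_s: 28.68
tcp_pos: [0.4081, -0.2541, 0.0438]
eef_rot: [180.0, -0.1, -11.3]
contact_force: [0.1, 2.0, 5.9]
gripper_width: 0.0678
gripper_force: 55.0
```

{"api": "drive_tool", "payload": {
  "increments": [
    [[0.3,0,0,-0.05,0],[0.3,0,0,-0.2,0],[0.3,0,0,-0.45,0],[0.3,0,0,-0.7,0],[0.3,0,0,-0.96,0]]
  ]
}}

```text
time_s: 29.3
tcp_pos: [0.4061, -0.2536, 0.1585]
eef_rot: [-180.0, 0.2, -11.4]
contact_force: [0.6, -0.6, -7.2]
gripper_width: 0.0676
gripper_force: 55.0
```

{"api": "drive_tool", "payload": {
  "increments": [
    [[0.3,0,0,-0.2,0],[0.3,0.05,-0.15,-0.35,0],[0.3,0.1,-0.4,-0.4,0],[0.3,0.16,-0.65,-0.4,0],[0.3,0.21,-0.91,-0.4,0]]
  ]
}}

```text
time_s: 29.92
tcp_pos: [0.4527, -0.1509, 0.2056]
eef_rot: [-180.0, 0.1, -11.4]
contact_force: [-0.3, -1.1, -7.5]
gripper_width: 0.0678
gripper_force: 55.0
```

{"api": "drive_tool", "payload": {
  "increments": [
    [[0.3,0.05,-0.25,0,0],[0.3,0.1,-0.48,0,0],[0.3,0.16,-0.7,0,0],[0.3,0.21,-0.92,0,0]]
  ]
}}

```text
time_s: 30.42
tcp_pos: [0.499, -0.0479, 0.2054]
eef_rot: [180.0, 0.2, -11.3]
contact_force: [0.1, 0.1, -6.9]
gripper_width: 0.0678
gripper_force: 55.0
```

{"api": "drive_tool", "payload": {
  "increments": [
    [[0.3,0.05,-0.25,0,0],[0.3,0.1,-0.48,0,0],[0.3,0.16,-0.7,0,0],[0.3,0.21,-0.92,0,0]]
  ]
}}

```text
time_s: 30.92
tcp_pos: [0.5466, 0.0557, 0.2059]
eef_rot: [180.0, 0.1, -11.3]
contact_force: [-0.8, -1.5, -7.3]
gripper_width: 0.0677
gripper_force: 55.0
```

{"api": "drive_tool", "payload": {
  "increments": [
    [[0.3,0.05,-0.25,0,0],[0.3,0.1,-0.48,0,0],[0.3,0.16,-0.7,0,0],[0.3,0.21,-0.92,0,0]]
  ]
}}

```text
time_s: 31.42
tcp_pos: [0.5936, 0.1595, 0.2062]
eef_rot: [180.0, 0.0, -11.3]
contact_force: [0.3, 0.1, -6.7]
gripper_width: 0.0676
gripper_force: 55.0
```

{"api": "drive_tool", "payload": {
  "increments": [
    [[0.3,0.05,-0.25,0,0.011],[0.3,0.1,-0.48,0,0.022],[0.3,0.16,-0.74,0,0.034],[0.3,0.21,-0.92,0,0.0444],[0.3,0.21,-0.92,0,0.0444]]
  ]
}}

```text
time_s: 32.05
tcp_pos: [0.6399, 0.2635, 0.2053]
eef_rot: [180.0, 0.0, -27.3]
contact_force: [-0.5, -0.8, -6.9]
gripper_width: 0.0677
gripper_force: 55.0
```

```bash
python3 - <<'E'
from h import *
np.set_printoptions(precision=4,suppress=True)
cm=camera_model("wrist");w=cv2.cvtColor(capture("wrist"),cv2.COLOR_RGB2BGR)
cv2.imwrite("pics/w8.png",w)
st=r.get_state();print(st["tcp_pos"],st["eef_rot"])
c=(.640,.261);a=np.radians(-27.3);P=[(c[0]+np.cos(a)*u*.07-np.sin(a)*v*.049,c[1]+np.sin(a)*u*.07+np.cos(a)*v*.049,.007) for u,v in((1,1),(1,-1),(-1,-1),(-1,1))]
print(w2px(cm,P))
E
```

```text
[0.6393 0.2624 0.2054] [179.9312   0.0404 -27.2361]
[[258.1586 120.2094]
 [383.8546 120.3237]
 [376.273  285.6974]
 [264.8778 285.601 ]]
```

View pics/w8.png

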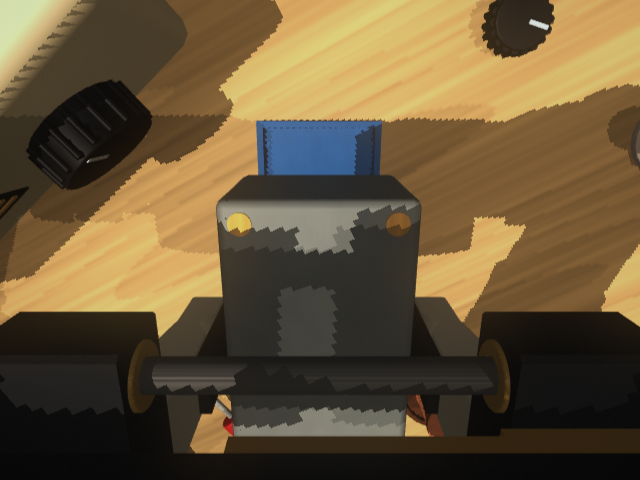

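The blue tray's corners are at (257,121) and (382,121), as predicted. Lowering the case.

{"api": "drive_tool", "payload": {
  "increments": [
    [[0.3,0,0.005,0.15,0],[0.3,0,0.005,0.4,0],[0.3,0,0.005,0.65,0],[0.3,0,0.005,0.85,0],[0.3,0,0.005,1,0]]
  ]
}}

```text
time_s: 32.72
tcp_pos: [0.6381, 0.2597, 0.0843]
eef_rot: [179.9, 0.1, -27.3]
contact_force: [-0.2, 0.1, -6.9]
gripper_width: 0.0678
gripper_force: 55.0
```

{"api": "drive_tool", "payload": {
  "increments": [
    [[0.3,0,0,0.08,0],[0.3,0,0,0.16,0],[0.3,0,0,0.23,0],[0.3,0,0,0.26,0],[0.3,0,0,0.26,0]]
  ]
}}

```text
time_s: 33.35
tcp_pos: [0.639, 0.2608, 0.0552]
eef_rot: [180.0, -0.0, -27.3]
contact_force: [0.5, -0.2, -6.8]
gripper_width: 0.0672
gripper_force: 55.0
```

{"api": "drive_tool", "payload": {
  "increments": [
    [[0.3,0,0,0.012,0],[0.3,0,0,0.025,0],[0.3,0,0,0.035,0],[0.3,0,0,0.035,0]]
  ]
}}

```text
time_s: 33.85
tcp_pos: [0.6389, 0.2608, 0.0509]
eef_rot: [180.0, 0.0, -27.3]
contact_force: [0.2, 0.2, -7.2]
gripper_width: 0.0676
gripper_force: 55.0
```

{"api": "drive_tool", "payload": {
  "increments": [
    [[0.3,0,0,0.01,0],[0.3,0,0,0.02,0],[0.3,0,0,0.03,0],[0.3,0,0,0.03,0]]
  ]
}}

```text
time_s: 34.35
tcp_pos: [0.6389, 0.2607, 0.0472]
eef_rot: [180.0, 0.0, -27.3]
contact_force: [0.0, -0.3, -6.9]
gripper_width: 0.0678
gripper_force: 55.0
```

{"api": "drive_tool", "payload": {
  "increments": [
    [[0.3,0,0,0.006,0],[0.3,0,0,0.01,0],[0.3,0,0,0.01,0]]
  ]
}}

```text
time_s: 34.72
tcp_pos: [0.639, 0.2608, 0.0469]
eef_rot: [-180.0, -0.0, -27.3]
contact_force: [-3.1, 0.1, 0.9]
gripper_width: 0.0677
gripper_force: 55.0
```

{"api": "drive_tool", "payload": {
  "increments": [
    [[0.6,0,0,0,0],[0.8,0,0,0,0],[1,0,0,0,0],[1,0,0,-0.15,0],[1,0,0,-0.4,0]]
  ]
}}

```text
time_s: 35.35
tcp_pos: [0.6387, 0.2605, 0.0948]
eef_rot: [179.9, 0.0, -27.3]
contact_force: [0.0, -0.5, 1.3]
gripper_width: 0.0875
gripper_force: 0.0
```

{"api": "drive_tool", "payload": {
  "increments": [
    [[1,0,0,-0.4,0],[1,0,0,-0.8,0],[1,0,0,-1,0]]
  ]
}}

```text
time_s: 35.72
tcp_pos: [0.6401, 0.2613, 0.2195]
eef_rot: [-179.7, -0.2, -27.3]
contact_force: [0.2, -0.2, -0.3]
gripper_width: 0.0874
gripper_force: 0.0
```

{"api": "drive_tool", "payload": {
  "increments": [
    [[1,-0.4,0.4,-0.1,0],[1,-0.8,0.8,-0.3,0],[1,-0.8,0.8,-0.3,0],[1,-0.8,0.8,-0.3,0]]
  ]
}}

```text
time_s: 36.22
tcp_pos: [0.5095, 0.2197, 0.2527]
eef_rot: [-179.8, -0.1, -27.3]
contact_force: [0.4, -0.5, 0.1]
gripper_width: 0.0879
gripper_force: 0.0
```

```bash
python3 - <<'E'
from h import *
t=cv2.cvtColor(capture("top"),cv2.COLOR_RGB2BGR);s=cv2.cvtColor(capture("scene"),cv2.COLOR_RGB2BGR)
o=np.zeros((600,800,3),np.uint8)
o[:300,:800]=cv2.resize(t[165:355,145:500],(800,300),interpolation=cv2.INTER_CUBIC)
o[300:,:480]=cv2.resize(s[170:400,130:498],(480,300),interpolation=cv2.INTER_CUBIC)
o[300:,480:]=cv2.resize(s[175:255,375:475],(320,300),interpolation=cv2.INTER_CUBIC)
cv2.imwrite("pics/end.png",o)
E
```

```text
(no output)
```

View pics/end.png

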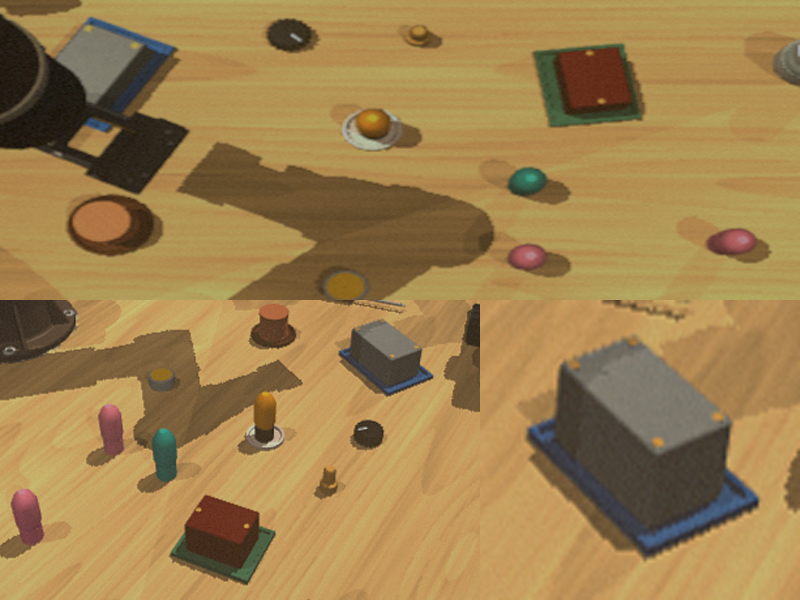

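All four parts sit flat inside their rests, and the plug, knob and look-alikes have not moved. I'm handing in the job.

```bash
python3 -c "
from plant import job;print(job.close_job())"
```

```text
the job is handed in; nothing more can be done
None
```

The stack was taken apart from the top down, the valve, coil, block and case were each set in their own rest, and the job was handed in after about 36 s of robot time.

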